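# Hang the shelf bracket on the slotted upright

## Task

Hang the loose grey bracket on the slotted upright: put its two hooks into the top two slots, push it in flush against the strip, then press it straight down until it snaps past the catch and sits fully home. Feel for the slots gently and never force it (stay well below 40 N against the upright); let go so that it hangs there by itself, and leave the roll of tape and the block battery where they are.

Things in the scene. Friction and masses are not known exactly. Their poses are not given: they have to be found in the camera images.
- bracket_grip (a point): Centre of the loose grey steel bracket (0.14 kg), standing on its foot: a point in its upright web, 27 mm above the foot's underside, midway. x points to the hook side (back), y across the web, z up. Foot 120 (x) x 40 (y) x 4 mm. Web 10 mm thick in y, to grip from above; its top edge is 54 mm above the underside from x = -31 to +57 mm. Hooks pushed hard on the face tip it in the grip.
- bracket_back (a point): Point on the rear face of the bracket's back plate (24 mm wide in y, 54 mm high), 60 mm in +x from bracket_grip at the same height; same axes. Two L-shaped hooks stick out 10.2 mm from this face, 12.7 mm with their nibs (see hook_upper). Flush means this point lies in the face plane of the strip.
- hook_upper (a point): Point on the bracket's rear face at the underside of the upper hook's neck, 44 mm above the foot's underside; same axes. Each hook is 6 mm thick (y): a neck 10 mm high, and at its end a lip 5 mm thick that hangs 9 mm below the neck. A round nib stands 2.5 mm proud of the back of the lip, 5 mm below the neck. The lower hook is alike, 34 mm below.
- mount (a point): Fixed point on the stand, in the plane of the strip's front face, 96 mm above the desk: where bracket_back is when the bracket is locked home, if the strip sat exactly central. x points into the strip, y left along it, z up. The hooks enter with the bracket level and 9 to 15 mm (best 12) above home; then straight down to home, necks resting on the slots' lower edges.
- slot_top (a point): Nominal middle of the top slot's lower edge, on the strip's front face, 113 mm above the desk; axes as mount. Three slots in one upright row, 8 mm wide, 25 mm high, pitch 34 mm (lower edges 45, 79, 113 mm up); face 4 mm thick. The REAL slots lie up to 11 mm left or right (y) of this point, the same for all: that offset is in no reading and must be seen or felt. x and z are true.
- stand_foot (a point): Centre of the underside of the stand, 30 mm behind (+x) the strip's face. Heavy, does not move: steel foot plate 130 x 120 x 8 mm, timber post 74 mm wide and 156 mm high, and on its near side an aluminium channel strip 46 mm wide, top at 148 mm, screwed on through oversize holes, hence its sideways offset. Hooks that miss meet the face 12.7 mm before the back plate would be flush.
- catch (a joint): Spring catch inside the strip behind the top slot: a round nose, 0 = out (rest), up to 0.005 m = pushed back. The upper hook's nib pushes it back on the way down and it springs out again above the nib: about 8 to 15 N downward gets past it, its weight alone does not, and let go before that it tips out. Let go at home it droops about 2 degrees in its play.
- tape_center (a point): Roll of masking tape lying flat on the desk, 104 mm across, 25 mm high; the point is its centre. To be left alone.
- battery_center (a point): Block battery lying on the desk, 26 x 50 x 17 mm; the point is its centre. To be left alone.

How it is judged (in metres and radians):
On the way:
1. both hooks are through the top two slots, with the back plate flush and the bracket still above its home height (x of bracket_back in the frame of mount between -0.0045 and 0.004 m and y of bracket_back in the frame of mount between -0.014 and 0.014 m and z of bracket_back in the frame of mount between 0.0045 and 0.018 m), for 0.1 s.
At the end, for the whole second after the job is handed in: The bracket hangs by itself at rest in the top two slots, pressed home: its rear face point is within 3 mm of the strip's face plane and of home height and within 14 mm sideways of the mount point, it is upright within 0.1 rad and square to the strip within 0.15 rad (x of bracket_back in the frame of mount between -0.003 and 0.003 m and y of bracket_back in the frame of mount between -0.014 and 0.014 m and z of bracket_back in the frame of mount between -0.003 and 0.003 m and angle between bracket_back's own z axis and vertical below 0.1 rad and angle between the x axis of bracket_back and the x axis of mount, either way round below 0.15 rad and linear speed of bracket below 0.02 m/s); the robot touches nothing.
It fails at once if the bracket is forced against the upright with more than 40 N (contact force between bracket and stand above 40 N).
It fails at once if the roll of tape is moved more than 30 mm (distance of tape_center from where it was at the start of the episode above 0.03 m).
It fails at once if the block battery is moved more than 30 mm (distance of battery_center from where it was at the start of the episode above 0.03 m).
It also fails if it takes over 72 s, if anything falls off the work surface, if the arm or the gripper's body presses on something with over 40 N, if the wrist force passes 120 N, or if a joint passes its speed limit or range.

## Robot

A 6-joint arm with a two-finger parallel gripper is mounted at the origin on a cart in front of the work surface, level with it; the furniture and walls round the work are solid. World frame = base frame: x ahead of the robot, y to its left, z up, the work surface at z = 0. Lengths are in mm, angles in rad, forces in N, time in s.
With the tool pointing down it reaches from about 325 to 875 mm from the base axis. Payload 4.4 kg.
Tool frame: the origin (TCP) lies on the centre line of the jaws, within the pads' length; the fingertips stand ahead of it and the grasp point (between the pads) lies 6 mm ahead of it (ctrl.tcp_to_tips is the z of the fingertips in the tool frame, in mm); z points along the fingers, y is the line along which they close (so a half turn about z gives the same grasp; the last joint's range is limited). The gripper opens to 85 mm and grips with 20 to 120 N. Pads are 22 mm wide; open, the fingers measure 114 mm over their backs; the gripper's body (76 mm by 85 mm) begins 54 mm behind the grasp point. The pads swing forward as they close: fully open they stand 13 mm farther back than shut.
Start: joints at [-1.393, 0.207, 1.542, -0, 1.393, -0.15], TCP at [185.115, -544.389, 256.282] pointing down, gripper open.
Joint ranges: [-2.73, 2.73], [-0.86, 2.22], [0.23, 2.46], [-1.11, 4.25], [0.08, 2.63], [-2.82, 2.82]. Speed limits (rad/s): [2.79, 2.79, 3.14, 3.14, 3.14, 3.14].

## Interface

Orientations are given as a 3x3 rotation matrix whose columns are the frame's x, y, z axes.
In Python, from plant import ctrl, sensors, optics gives the robot as it stands. Calls block until the motion is done:
- ctrl.move_ptp(position, orientation): joint-space move of the TCP to a pose.
- ctrl.move_l(position, rot=None, vel=150, threshold=None): straight line of the TCP; rot=None keeps the orientation; vel is the mean speed in mm/s. With threshold (N) it stops when the force on the tool has changed by that much, and returns True; else False.
- ctrl.set_joints(angles): joint-space move.
- ctrl.gripper_to(opening, force=None): finger opening in mm; force is the grip in N (None keeps the last); returns when the fingers have stopped.
- ctrl.hold(seconds).
- ctrl.solve_ik(position, orientation): joint angles nearest the present ones, or None.
- sensors.read_state(): the state.
- optics.grab_frame(name): name is "scene" or "top" or "wrist"; returns (picture, depth): 420x560x3 uint8, red, green, blue; 420x560 float32, mm along the optical axis (not along the pixel's ray), 0 where there is no reading.
- optics.camera_params(name): a dict with "mtx" (3x3 intrinsics, pixels), "R" (3x3) and "t" (3): a world point X has camera coordinates R X + t; the wrist camera has in their place "T_tool_cam" (4x4, takes a point from camera to tool coordinates, whose origin is the TCP and whose axes are the flange's). Camera axes: x right, y down, z forward; pixel columns grow to the right and rows downward; lengths in mm; the calibration is good to about 2 mm. The wrist camera is an equidistant fisheye: a pixel r from the principal point sees the ray r / f radians off the axis. A picture is of the moment at which its call begins: read the wrist's pose just before it. camera_params takes no time and is no camera call.
A pose or a line that the arm cannot do raises ctrl.MotionError and nothing moves.
- ctrl.finish_job(): hands the job in; it is judged then, once.
The state is a dict: "t": time; "q": joint angles; "qvel": joint speeds; "tau": joint torques, N m; "eef_pos": TCP position; "eef_rot": TCP orientation; "force": force on the tool from outside, world axes, zero at the start; "wrist_torque": the same for the moment, N m; "grip_width": finger opening in mm; "grasp_force": force on a finger pad.
Only numpy, scipy, OpenCV 4.12 (cv2) and the standard library are available. Lean on these libraries where they do the work, as an engineer would, in place of code of your own. Each camera call takes 0.05 s, during which the arm holds its last target. There are 200 camera calls.

## Working session

There is one attempt and no reset: what is moved stays moved. The work goes in short steps, each a Python script; the robot and the scene stay as the last script left them, time stands still between calls to the robot, and variables do not carry over. Pictures are saved under pics/ and viewed, at most 10 in all, crops included, and the job is handed in when it is done.

```bash
mkdir -p pics; ls; python3 - <<'E'
from plant import ctrl,sensors,optics
import cv2,numpy as np
for n in("scene","top"):
    p,d=optics.grab_frame(n); cv2.imwrite(f"pics/{n}0.png",p[:,:,::-1]); np.savez(f"pics/{n}0.npz",p=p,d=d)
    c=optics.camera_params(n); print(n,c["mtx"].tolist(),c["R"].round(4).tolist(),c["t"])
print(optics.camera_params("wrist"),ctrl.tcp_to_tips)
print(sensors.read_state())
E
```

```text
pics
scene [[404.373672913722, 0.0, 279.0565620037469], [0.0, 404.373672913722, 203.3806254072852], [0.0, 0.0, 1.0]] [[-0.8812, -0.4727, -0.0108], [-0.1882, 0.3717, -0.9091], [0.4337, -0.799, -0.4165]] [562.39830097 126.68511658 758.54547062]
top [[483.3234044013268, 0.0, 275.4777919034747], [0.0, 483.3234044013268, 205.32431385277067], [0.0, 0.0, 1.0]] [[0.0215, -0.9998, 0.0056], [-0.9854, -0.0221, -0.1688], [0.1689, -0.0019, -0.9856]] [127.1915969  568.89654988 966.69038793]
{'mtx': array([[325.1922621 ,   0.        , 278.99196801],
       [  0.        , 325.1922621 , 211.13316564],
       [  0.        ,   0.        ,   1.        ]]), 'T_tool_cam': array([[ 7.32243684e-04, -9.47212450e-01, -3.20605738e-01,
         8.15575372e+01],
       [ 9.99999729e-01,  7.17530149e-04,  1.64033231e-04,
         6.00027369e-01],
       [ 7.46699643e-05, -3.20605771e-01,  9.47212718e-01,
        -1.18442062e+02],
       [ 0.00000000e+00,  0.00000000e+00,  0.00000000e+00,
         1.00000000e+00]])} 25.0
{'t': 0.1, 'q': array([-1.39345041e+00,  2.07363128e-01,  1.54281087e+00, -1.47822658e-05,
        1.39350704e+00, -1.50495265e-01]), 'qvel': array([ 0.00030639, -0.00299171, -0.00312867, -0.00033732, -0.00064931,
       -0.00012829]), 'tau': array([-5.88360817e-04, -3.84089327e+01, -2.92548698e+01, -1.42545546e-04,
        4.85177734e-03,  9.69209459e-07]), 'eef_pos': array([ 185.02485547, -543.74943394,  255.2258373 ]), 'eef_rot': array([[ 9.46738902e-01,  3.22002026e-01, -3.82749793e-04],
       [ 3.22002115e-01, -9.46736723e-01,  2.05305855e-03],
       [ 2.98725730e-04, -2.06695664e-03, -9.99997819e-01]]), 'force': array([0.06787222, 0.20729437, 0.17197803]), 'wrist_torque': array([-0.01121122, -0.04390698,  0.00430423]), 'grasp_force': 0.0, 'grip_width': 85.47069056070305}
```

View pics/scene0.png

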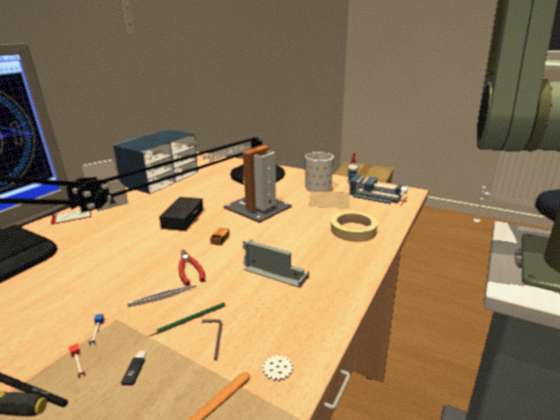

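View pics/top0.png

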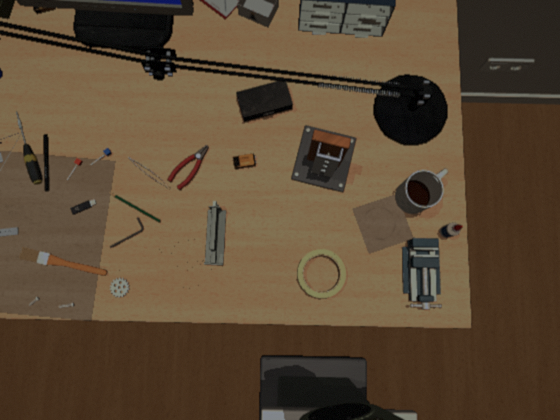

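The scene view shows the stand at about (258,180) and the bracket at (275,262). The top view shows the bracket at (215,235) with its plate end up at (213,207), the stand at (325,158), the tape at (322,273) and the battery at (244,160). Next I'll turn these into positions using the depth.

```bash
cat > h.py <<'E'
from plant import ctrl,sensors,optics
import cv2,numpy as np
def cloud(n,d):
    c=optics.camera_params(n); v,u=np.mgrid[:d.shape[0],:d.shape[1]]
    K=c["mtx"]; X=np.stack([(u-K[0,2])/K[0,0]*d,(v-K[1,2])/K[1,1]*d,d],-1)
    P=(X-c["t"])@c["R"]; P[d<=0]=np.nan; return P
def rect(P2):
    r=cv2.minAreaRect(P2.astype(np.float32)); b=cv2.boxPoints(r); return np.round(r[0],1),np.round(r[1],1),round(r[2],1),b.round(0).tolist()
E
python3 - <<'E'
from h import *
f=np.load("pics/top0.npz"); P=cloud("top",f["d"]); p=f["p"]
cv2.imwrite("pics/c1.png",np.hstack([cv2.resize(p[195:275,175:255],(400,400),interpolation=2),cv2.resize(p[115:200,282:367],(400,400),interpolation=2)])[:,:,::-1])
def reg(u0,u1,v0,v1,z0,z1,m=None):
    Q=P[v0:v1,u0:u1]; k=(Q[...,2]>z0)&(Q[...,2]<z1)
    if m is not None:k&=m[v0:v1,u0:u1]
    return Q[k]
Q=reg(195,240,195,275,-20,80); print("desk z",np.nanmedian(P[200:270,250:290,2]))
for nm,a in dict(brk_top=(195,240,195,275,42,70),brk_foot=(195,240,195,275,2.5,20),post=(285,365,120,200,138,175)).items():
    Q=reg(*a); print(nm,len(Q),rect(Q[:,:2]),np.percentile(Q[:,2],[5,50,95]).round(1))
dark=(p.max(-1)<75)
Q=reg(285,365,120,198,3,16,dark);print("plate",len(Q),rect(Q[:,:2]))
E
```

```text
desk z 0.9951665558544576
brk_top 270 (array([521.3, 265. ]), array([100.5,  21.2]), 3.8, [[470.0, 272.0], [472.0, 251.0], [572.0, 258.0], [571.0, 279.0]]) [45.8 54.5 57.6]
brk_foot 1148 (array([507.6, 265.5]), array([173.2,  96.5]), 2.0, [[419.0, 311.0], [423.0, 214.0], [596.0, 220.0], [592.0, 317.0]]) [ 2.6  4.2 13. ]
post 624 (array([666.7,  39.2]), array([74.1, 48.8]), 75.3, [[634.0, 9.0], [681.0, -3.0], [700.0, 69.0], [652.0, 81.0]]) [141.8 155.5 159. ]
plate 1536 (array([682.1,  35.4]), array([119. , 129.1]), 76.7, [[606.0, -8.0], [731.0, -37.0], [759.0, 78.0], [633.0, 108.0]])
```

View pics/c1.png

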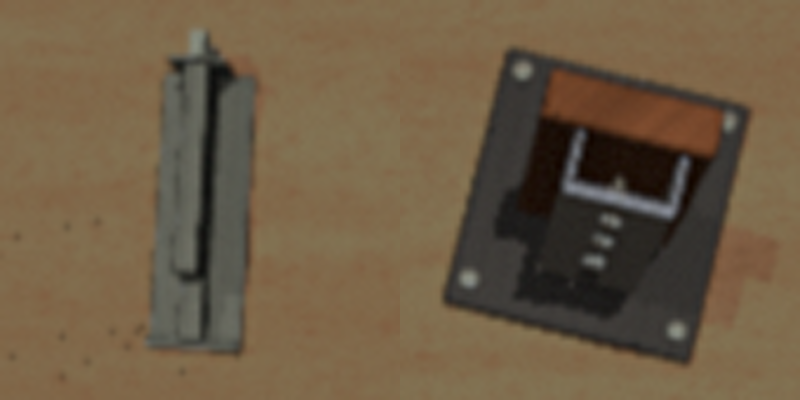

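The crop shows the bracket foot corners, in crop pixels, at about (163,75), (256,80), (150,347) and (241,353). The strip's front edge runs (565,190)–(675,213), which makes the strip look slightly off-centre on the plate. I'll convert these, then get a wrist view of the slots.

```bash
cat >> h.py <<'E'
def ray(n,u,v,z):
    c=optics.camera_params(n); k=np.linalg.inv(c["mtx"])@[u,v,1]; o=-c["R"].T@c["t"]; d=c["R"].T@k
    return o+d*(z-o[2])/d[2]
def wray(pix,eef,R):
    c=optics.camera_params("wrist");K=c["mtx"];T=c["T_tool_cam"]
    x,y=pix[0]-K[0,2],pix[1]-K[1,2]; r=np.hypot(x,y); th=r/K[0,0]
    d=np.array([np.sin(th)*x/r,np.sin(th)*y/r,np.cos(th)]); return eef+R@T[:3,3], R@T[:3,:3]@d
def wpix(X,eef,R):
    c=optics.camera_params("wrist");K=c["mtx"];T=c["T_tool_cam"]
    p=T[:3,:3].T@(R.T@(np.asarray(X)-eef)-T[:3,3]); th=np.arctan2(np.hypot(p[0],p[1]),p[2]); a=np.arctan2(p[1],p[0])
    return np.array([K[0,2]+K[0,0]*th*np.cos(a),K[1,2]+K[0,0]*th*np.sin(a)])
def toolrot(yaw): # camera behind (-x), bracket x at yaw
    c,s=np.cos(yaw),np.sin(yaw); return np.array([[-c,-s,0],[-s,c,0],[0,0,-1.]])
YS=np.radians(-13.3); SX=np.array([np.cos(YS),np.sin(YS),0]); SY=np.array([-SX[1],SX[0],0])
FACE=np.array([682.1,35.4,0])-30*SX
E
python3 - <<'E'
from h import *
b=[ray("top",175+x/5,195+y/5,4)[:2] for x,y in((163,75),(256,80),(150,347),(241,353))]
b=np.array(b);print(b.round(1)); ax=b[:2].mean(0)-b[2:].mean(0);print("foot len",np.hypot(*ax),"w",np.hypot(*(b[0]-b[1])),"yaw",np.degrees(np.arctan2(ax[1],ax[0])),"ctr",b.mean(0))
s=[ray("top",282+(x-400)*85/400,115+y*85/400,148) for x,y in((565,190),(675,213))]
for q in s: print("strip",q.round(1),"rel face",(q-FACE)@SX,(q-FACE)@SY)
R=toolrot(YS); p=FACE-60*SX+[0,0,185]
ctrl.move_ptp(p,R); ctrl.hold(.2)
st=sensors.read_state(); im,d=optics.grab_frame("wrist")
cv2.imwrite("pics/w1.png",im[:,:,::-1]); np.savez("pics/w1.npz",p=im,d=d,e=st["eef_pos"],R=st["eef_rot"])
for X in(FACE+[0,0,113],FACE+[0,0,138],FACE+[0,0,79]): print(wpix(X,st["eef_pos"],st["eef_rot"]))
print(st["t"],st["q"].round(2),st["eef_pos"])
E
```

```text
[[559.8 287.7]
 [558.5 247. ]
 [441.6 288. ]
 [439.9 248.8]]
foot len 118.44172793735613 w 40.74208751565108 yaw -0.5021920539086848 ctr [499.94237683 267.87907387]
strip [648.1  61.9 148. ] rel face -9.154040298627852 17.994028843251744
strip [639.5  16.9 148. ] rel face -7.236382424454154 -27.791299823709032
[281.28241344 314.14476937]
[281.50250229 336.46322882]
[281.03174882 289.20552683]
2.8833 [-0.05  0.32  1.56 -0.    1.27 -1.39] [594.64098336  55.39305857 185.08877413]
```

View pics/w1.png

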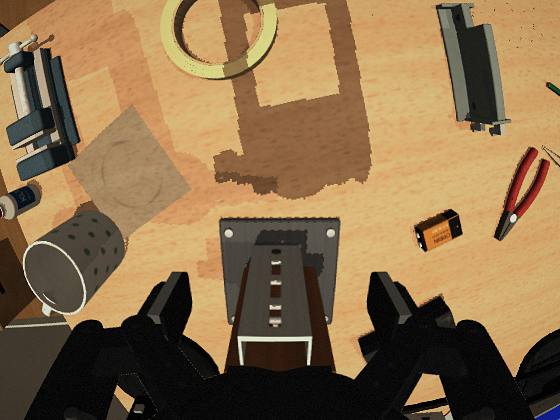

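The wrist view shows the strip face with its three slots, dark or white, at columns ≈277 and rows ≈268, 295 and 322. The top edge of the face is at row 338, columns 238–311. I'll fit the face plane from the wrist depth and check the plate corners.

```bash
python3 - <<'E'
from h import *
c=[ray("top",282+(x-400)*85/400,115+y*85/400,8)[:2] for x,y in((512,48),(750,105),(690,362),(445,300))]
c=np.array(c);print(c.round(1),c.mean(0).round(1)); print([np.hypot(*(c[i]-c[(i+1)%4])).round(1) for i in range(4)],np.degrees(np.arctan2(*(c[0]-c[3])[::-1])),np.degrees(np.arctan2(*(c[1]-c[2])[::-1])))
f=np.load("pics/w1.npz");d=f["d"];e,R=f["e"],f["R"]
def w3(u,v):
    o,r=wray((u,v),e,R); a=(R@optics.camera_params("wrist")["T_tool_cam"][:3,:3])[:,2]
    return o+r*d[v,u]/(r@a)
# face: columns 240..310 rows 290..332
P=np.array([w3(u,v) for v in range(270,334) for u in list(range(256,270))+list(range(284,296)) if d[v,u]>0])
P=P[(P[:,2]>70)&(P[:,2]<147)]
for _ in range(3):
    m=P.mean(0); n=np.linalg.svd(P-m)[2][2]; P=P[abs((P-m)@n)<4]
n*=np.sign(n[0]); print("face pts",len(P),"n",n.round(3),"yaw",np.degrees(np.arctan2(n[1],n[0])),"ctr",m.round(1),"rel x",(m-FACE)@SX)
# timber top edges/ foot corners in wrist
for u,v in((222,219),(339,219)):
    o,r=wray((u,v),e,R);X=o+r*(8-o[2])/r[2];print("plate near corner",X.round(1),((X-FACE)@SX).round(1),((X-FACE)@SY).round(1))
for u,v in((238,338),(311,338)):
    o,r=wray((u,v),e,R);X=o+r*(148-o[2])/r[2];print("strip top",X.round(1),((X-FACE)@SX).round(1),((X-FACE)@SY).round(1))
# slot rows: pixel intensity on crop
k=f["p"][225:345,215:335];cv2.imwrite("pics/c2.png",cv2.resize(k,(600,600),interpolation=cv2.INTER_CUBIC)[:,:,::-1])
E
```

```text
[[757.1  75.3]
 [731.4 -38.2]
 [606.   -9.4]
 [633.  105.4]] [681.9  33.3]
[np.float64(116.5), np.float64(128.6), np.float64(117.9), np.float64(127.6)] -13.620814261934271 -12.965174011526486Traceback (most recent call last):
  File "<stdin>", line 9, in <module>
  File "<stdin>", line 6, in w3
  File "h.py", line 13, in wray
    c=optics.camera_params("wrist");K=c["mtx"];T=c["T_tool_cam"]
ValueError: time passes only in moves, steps and waits
```

Too many calls to `camera_params`, so I'll cache it.

```bash
sed -i 's/^def wray/import functools\n@functools.lru_cache(None)\ndef cam(n): return optics.camera_params(n)\ndef wray/; s/c=optics.camera_params/c=cam/' h.py
python3 - <<'E'
from h import *
f=np.load("pics/w1.npz");d=f["d"];e,R=f["e"],f["R"]
def w3(u,v):
    o,r=wray((u,v),e,R); a=(R@cam("wrist")["T_tool_cam"][:3,:3])[:,2]
    return o+r*d[v,u]/(r@a)
P=np.array([w3(u,v) for v in range(270,334) for u in list(range(256,270))+list(range(284,296)) if d[v,u]>0])
P=P[(P[:,2]>70)&(P[:,2]<147)]
for _ in range(3):
    m=P.mean(0); n=np.linalg.svd(P-m)[2][2]; P=P[abs((P-m)@n)<4]
n*=np.sign(n[0]); print("face pts",len(P),"n",n.round(3),"yaw",np.degrees(np.arctan2(n[1],n[0])),"ctr",m.round(1),"rel x",(m-FACE)@SX)
for u,v in((222,219),(339,219)):
    o,r=wray((u,v),e,R);X=o+r*(8-o[2])/r[2];print("plate near corner",X.round(1),((X-FACE)@SX).round(1),((X-FACE)@SY).round(1))
for u,v in((238,338),(311,338)):
    o,r=wray((u,v),e,R);X=o+r*(148-o[2])/r[2];print("strip top",X.round(1),((X-FACE)@SX).round(1),((X-FACE)@SY).round(1))
k=f["p"][225:345,215:335];cv2.imwrite("pics/c2.png",cv2.resize(k,(600,600),interpolation=cv2.INTER_CUBIC)[:,:,::-1])
E
```

```text
face pts 1536 n [ 0.973 -0.229  0.001] yaw -13.252293577193688 ctr [642.7  40.1 111.4] rel x -9.435658483121957
plate near corner [606.   -5.5   8. ] -34.7 -57.4
plate near corner [632.3 105.8   8. ] -34.6 57.1
strip top [640.   17.4 148. ] -6.8 -27.1
strip top [650.3  61.6 148. ] -7.0 18.2
```

View pics/c2.png

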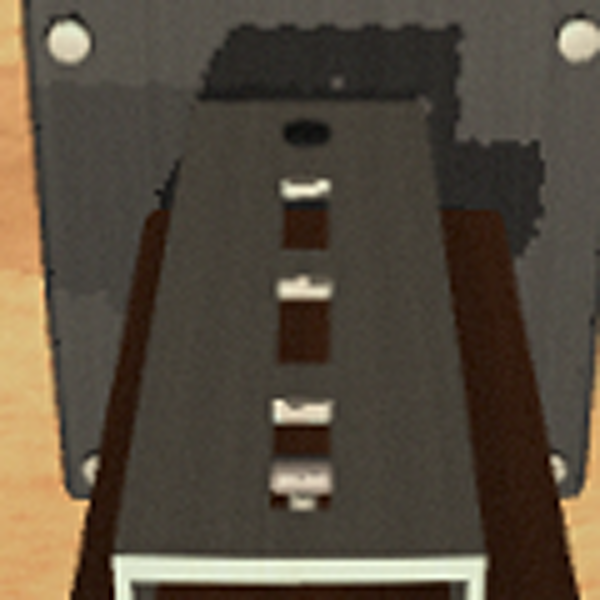

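Slots are centred on the strip: slot columns in the crop are 272–331 and the strip mid is ≈302. Both cameras put the face at about −7 to −9 mm from my plate-based estimate. I'll use that face estimate and confirm it by contact. Next I'll compute the slot's y and grasp the bracket.

```bash
python3 - <<'E'
from h import *
f=np.load("pics/w1.npz");e,R=f["e"],f["R"]
for (u,v) in((302,400),(302,425),(304,280),(304.5,182)):
    o,r=wray((215+u/5-.4,225+v/5-.4),e,R)
    X=o+r*((FACE-8*SX-o)@SX)/(r@SX); print("slot edge",X.round(1),"y",((X-FACE)@SY).round(2))
Rg=toolrot(np.radians(-.5)); g=np.array([500,268,33.])
ctrl.gripper_to(85,100)
ctrl.move_ptp(g+[0,0,120],Rg); ctrl.move_l(g+[0,0,40],vel=200); print(ctrl.move_l(g,vel=60,threshold=6))
ctrl.gripper_to(0,100); st=sensors.read_state(); print(st["t"],st["grip_width"],st["grasp_force"],st["eef_pos"],st["force"])
ctrl.move_l(g+[0,0,120],vel=150); ctrl.hold(.2)
st=sensors.read_state(); im,d=optics.grab_frame("wrist"); cv2.imwrite("pics/w2.png",im[:,:,::-1]); np.savez("pics/w2.npz",p=im,d=d,e=st["eef_pos"],R=st["eef_rot"])
print(st["t"],st["force"],st["wrist_torque"],st["grip_width"])
E
```

```text
slot edge [644.1  39.8 112.2] y -4.48
slot edge [644.1  39.8 118.3] y -4.41
slot edge [644.1  39.7  78.7] y -4.52
slot edge [644.   39.5  44.4] y -4.78
False
6.1333 8.82908883354239 97.4261999130249 [500.29477718 268.06681596  33.32085169] [-0.07861972  0.70747073  1.82121625]
7.2833 [-0.1055047  -0.1237263  -1.82483575] [ 0.03044992 -0.02578686  0.02715597] 8.544859179405435
```

View pics/w2.png

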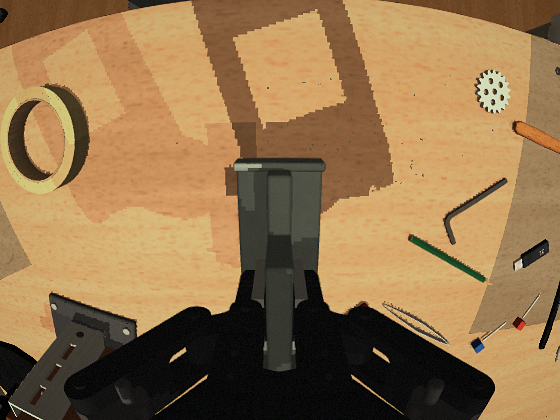

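The bracket is held centred (foot columns 235–325, mid 280). With the face at −8 mm, the slot edges come out at 112.2, 78.7 and 44.4 mm against 113, 79 and 45 nominal, so the face position is confirmed. The slot's y is −4.5 in my frame. Next is the approach and a gentle insertion.

```bash
cat >> h.py <<'E'
FR=FACE-8*SX-4.5*SY; RS=toolrot(YS)
def pose(gap,y=0,dz=12): return FR-(60+gap)*SX+y*SY+np.array([0,0,102.3+dz])
def loc():
    s=sensors.read_state(); q=s["eef_pos"]-FR; F=s["force"]
    return "t %.1f gap %.1f y %.2f dz %.2f | Fx %.1f Fy %.1f Fz %.1f w %.1f"%(s["t"],-60-q@SX,q@SY,q[2]-102.3,F@SX,F@SY,F[2],s["grip_width"])
E
python3 - <<'E'
from h import *
f=np.load("pics/w2.npz");e,R=f["e"],f["R"]
for v in(158,171):
    o,r=wray((280,v),e,R); X=o+r*(e[2]-29-o[2])/r[2]; print("near end tool x",(R.T@(X-e)).round(1))
ctrl.move_ptp(pose(60),RS); ctrl.move_l(pose(25),vel=60); ctrl.hold(.3); print(loc())
print(ctrl.move_l(pose(-4),vel=15,threshold=4)); print(loc())
E
```

```text
near end tool x [59.  -0.4 29.1]
near end tool x [52.9 -0.4 29.1]
t 9.2 gap 25.2 y -0.03 dz 12.01 | Fx -0.0 Fy -0.6 Fz -1.5 w 9.0
True
t 10.6 gap 3.5 y -0.14 dz 10.90 | Fx 0.7 Fy 0.3 Fz -2.3 w 9.2
```

```bash
python3 - <<'E'
from h import *
ctrl.hold(.3);print(loc())
print(ctrl.move_l(pose(-6,-.1),vel=10,threshold=6)); print(loc())
ctrl.hold(.3);print(loc())
im,d=optics.grab_frame("scene"); k=im[120:230,205:325]; cv2.imwrite("pics/s2.png",cv2.resize(k,(654,600),interpolation=cv2.INTER_CUBIC)[:,:,::-1])
E
```

```text
t 10.9 gap 4.4 y -0.18 dz 10.00 | Fx -0.1 Fy 0.8 Fz -2.5 w 9.3
True
t 11.4 gap 3.5 y -0.18 dz 9.68 | Fx -1.2 Fy 0.4 Fz 1.6 w 8.8
t 11.7 gap 4.0 y -0.13 dz 8.95 | Fx 0.0 Fy -0.4 Fz 2.4 w 8.8
```

View pics/s2.png

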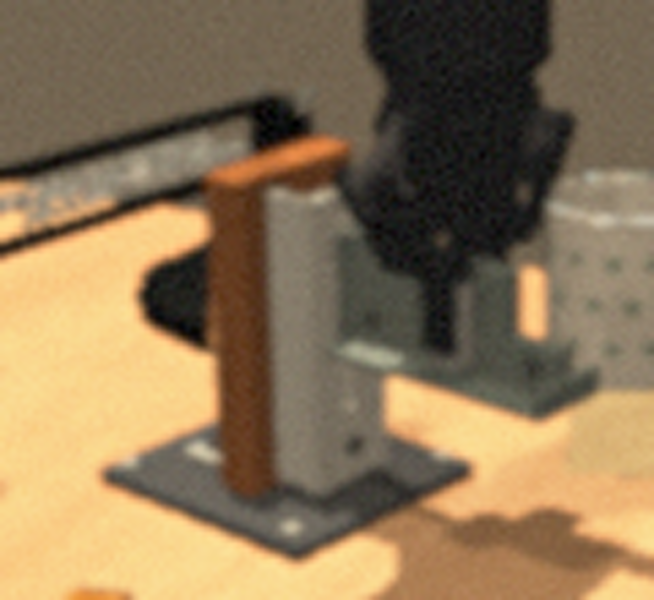

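The scene view shows the bracket plate close to the strip, with the hooks in the top two slots. Each threshold stop let the arm sag to dz ≈ 9, so a lip now rests on the slot edge. I'll raise it and push in.

```bash
python3 - <<'E'
from h import *
ctrl.move_l(pose(4.5,-.1,12.5),vel=10); ctrl.hold(.3);print(loc())
print(ctrl.move_l(pose(-5,-.1,12.5),vel=10,threshold=7)); print(loc())
ctrl.hold(.2);print(loc())
E
```

```text
t 12.6 gap 4.5 y -0.13 dz 12.42 | Fx 0.5 Fy 0.7 Fz -1.4 w 9.1
True
t 13.1 gap 3.7 y -0.16 dz 11.35 | Fx -0.1 Fy 0.3 Fz -2.1 w 8.6
t 13.3 gap 4.6 y -0.20 dz 10.38 | Fx 0.2 Fy 0.2 Fz -1.1 w 8.6
```

```bash
python3 - <<'E'
from h import *
ctrl.move_l(pose(4.6,-.1,12.5),vel=15)
for g in(4,3.5,3,2.5,2,1.5):
    ctrl.move_l(pose(g,-.1,12.5),vel=10); ctrl.hold(.1); s=sensors.read_state(); print(g,loc(),s["wrist_torque"].round(2))
    if -s["force"]@SX>8: break
E
```

```text
4 t 13.9 gap 4.0 y -0.10 dz 12.42 | Fx -0.6 Fy -0.3 Fz -1.9 w 8.8 [ 0.09 -0.04  0.07]
3.5 t 14.2 gap 3.5 y -0.13 dz 12.46 | Fx 0.5 Fy 0.7 Fz -1.9 w 9.1 [ 0.09  0.03 -0.01]
3 t 14.6 gap 3.2 y -0.12 dz 12.43 | Fx -1.5 Fy -0.2 Fz -1.9 w 8.8 [0.08 0.1  0.02]
2.5 t 14.9 gap 3.1 y -0.13 dz 12.37 | Fx -4.0 Fy -0.1 Fz -1.1 w 8.6 [ 0.12  0.35 -0.01]
2 t 15.3 gap 3.0 y -0.13 dz 12.32 | Fx -6.0 Fy 0.5 Fz 1.6 w 8.8 [0.16 0.57 0.03]
1.5 t 15.6 gap 3.0 y -0.14 dz 12.23 | Fx -7.2 Fy -0.5 Fz 2.1 w 8.8 [ 0.16  0.7  -0.01]
```

```bash
python3 - <<'E'
from h import *
ctrl.move_l(pose(2.8,-.1,11),vel=10); ctrl.hold(.2); print(loc())
for z in(9.5,8.5,8,7.5,7,6.5,6,5):
    ctrl.move_l(pose(2.8,-.1,z),vel=12); s=sensors.read_state(); print(z,loc())
    if s["force"][2]>8: break
E
```

```text
t 16.2 gap 3.0 y -0.07 dz 10.99 | Fx -4.8 Fy 1.0 Fz 1.4 w 8.6
9.5 t 16.5 gap 3.0 y -0.00 dz 9.79 | Fx -5.3 Fy -0.0 Fz 2.5 w 8.8
8.5 t 16.7 gap 3.1 y -0.03 dz 8.31 | Fx -4.8 Fy -0.3 Fz -0.2 w 8.8
8 t 17.0 gap 3.2 y -0.12 dz 7.62 | Fx -5.1 Fy 0.7 Fz -0.7 w 9.0
7.5 t 17.2 gap 3.2 y -0.13 dz 7.06 | Fx -4.6 Fy 1.0 Fz -1.5 w 9.1
7 t 17.5 gap 3.1 y -0.15 dz 6.64 | Fx -3.7 Fy 0.9 Fz -1.7 w 8.7
6.5 t 17.7 gap 3.1 y -0.11 dz 6.18 | Fx -4.7 Fy -0.1 Fz -1.9 w 8.8
6 t 18.0 gap 3.1 y -0.16 dz 5.66 | Fx -4.1 Fy -0.1 Fz -2.0 w 9.1
5 t 18.2 gap 3.2 y -0.14 dz 4.47 | Fx -4.4 Fy 0.2 Fz -3.9 w 9.0
```

It passed dz = 9 freely while flush, so the hooks are behind the face. Now I'll press down past the catch, watching the force.

```bash
python3 - <<'E'
from h import *
for z in np.arange(4.5,-6,-.5):
    ctrl.move_l(pose(3.0,-.1,z),vel=12); s=sensors.read_state(); print(z,loc())
    if s["force"][2]>18: break
ctrl.hold(.2);print(loc())
E
```

```text
4.5 t 18.5 gap 3.2 y -0.16 dz 4.19 | Fx -4.2 Fy -0.0 Fz -5.3 w 9.0
4.0 t 18.7 gap 3.1 y -0.14 dz 3.84 | Fx -4.6 Fy 0.3 Fz -4.2 w 9.1
3.5 t 19.0 gap 3.1 y -0.15 dz 3.39 | Fx -4.0 Fy -0.4 Fz -4.9 w 8.8
3.0 t 19.2 gap 3.1 y -0.12 dz 3.06 | Fx -5.1 Fy -0.3 Fz -3.8 w 8.8
2.5 t 19.5 gap 3.0 y -0.14 dz 2.83 | Fx -5.8 Fy -0.3 Fz -2.0 w 9.3
2.0 t 19.7 gap 3.0 y -0.12 dz 2.61 | Fx -6.2 Fy -0.2 Fz -1.2 w 8.8
1.5 t 20.0 gap 3.0 y -0.10 dz 2.38 | Fx -7.6 Fy -0.6 Fz -0.2 w 8.9
1.0 t 20.2 gap 2.9 y -0.07 dz 2.12 | Fx -7.6 Fy -0.6 Fz 1.4 w 8.8
0.5 t 20.5 gap 2.9 y -0.05 dz 1.73 | Fx -7.8 Fy -0.5 Fz 2.4 w 8.7
0.0 t 20.7 gap 2.9 y 0.00 dz 1.28 | Fx -9.0 Fy -0.2 Fz 2.3 w 8.9
-0.5 t 21.0 gap 2.9 y 0.01 dz 1.00 | Fx -9.7 Fy -0.8 Fz 3.1 w 8.6
-1.0 t 21.2 gap 2.9 y 0.03 dz 0.86 | Fx -11.2 Fy -0.8 Fz 5.3 w 9.2
-1.5 t 21.5 gap 2.8 y 0.05 dz 0.72 | Fx -11.6 Fy -2.2 Fz 7.9 w 9.2
-2.0 t 21.7 gap 2.8 y 0.07 dz 0.61 | Fx -13.4 Fy -0.5 Fz 9.4 w 8.9
-2.5 t 22.0 gap 2.8 y 0.10 dz 0.51 | Fx -13.5 Fy -1.1 Fz 11.0 w 8.6
-3.0 t 22.2 gap 2.8 y 0.07 dz 0.38 | Fx -15.6 Fy -1.5 Fz 12.6 w 9.0
-3.5 t 22.5 gap 2.8 y 0.09 dz 0.23 | Fx -15.9 Fy -1.9 Fz 14.1 w 9.0
-4.0 t 22.7 gap 2.6 y 0.28 dz -0.31 | Fx -14.1 Fy -0.6 Fz 13.5 w 9.2
-4.5 t 23.0 gap 2.5 y 0.30 dz -0.37 | Fx -14.5 Fy -1.2 Fz 15.8 w 8.8
-5.0 t 23.2 gap 2.6 y 0.30 dz -0.45 | Fx -16.0 Fy -1.6 Fz 17.1 w 8.7
-5.5 t 23.5 gap 2.6 y 0.33 dz -0.52 | Fx -17.5 Fy -1.5 Fz 19.7 w 8.9
t 23.7 gap 2.6 y 0.33 dz -0.54 | Fx -18.8 Fy -2.3 Fz 20.3 w 8.9
```

```bash
python3 - <<'E'
from h import *
for z in(-4,-2.5,-1,-.3):
    ctrl.move_l(pose(3.0,.2,z),vel=15); print(z,loc())
for g in(3.3,3.6): ctrl.move_l(pose(g,.2,-.3),vel=10); print(g,loc())
for z in(.2,.7,1.2,1.7,2.2):
    ctrl.move_l(pose(3.3,.2,z),vel=10); s=sensors.read_state();print(z,loc())
    if s["force"][2]<-7:break
E
```

```text
-4 t 23.9 gap 2.6 y 0.35 dz -0.29 | Fx -13.4 Fy -1.9 Fz 14.2 w 9.1
-2.5 t 24.2 gap 2.5 y 0.32 dz -0.08 | Fx -10.5 Fy -0.8 Fz 7.2 w 9.2
-1 t 24.4 gap 2.6 y 0.30 dz 0.29 | Fx -7.3 Fy -0.4 Fz 0.9 w 8.9
-0.3 t 24.7 gap 2.6 y 0.27 dz 0.58 | Fx -5.6 Fy -0.7 Fz -0.4 w 8.8
3.3 t 24.9 gap 2.6 y 0.27 dz 0.57 | Fx -6.2 Fy 0.0 Fz -0.1 w 8.8
3.6 t 25.2 gap 2.6 y 0.30 dz 0.51 | Fx -3.6 Fy 0.5 Fz -1.2 w 9.0
0.2 t 25.4 gap 2.6 y 0.28 dz 0.59 | Fx -3.0 Fy 0.8 Fz -0.6 w 8.8
0.7 t 25.7 gap 2.7 y 0.20 dz 0.96 | Fx -0.4 Fy 0.6 Fz -2.6 w 8.8
1.2 t 25.9 gap 2.7 y 0.16 dz 1.42 | Fx -0.1 Fy 0.3 Fz -2.0 w 9.0
1.7 t 26.2 gap 3.1 y 0.17 dz 1.78 | Fx -0.9 Fy 0.0 Fz -1.7 w 8.9
2.2 t 26.4 gap 3.4 y 0.20 dz 2.15 | Fx -0.3 Fy 0.1 Fz -2.9 w 9.0
```

```bash
cat >> h.py <<'E'
def foot(f):
    d,e,R=f["d"],f["e"],f["R"]; M=R@cam("wrist")["T_tool_cam"][:3,:3]; Q=[]
    for v in range(178,262,4):
        for u in list(range(246,262,3))+list(range(300,314,3)):
            o,r=wray((u,v),e,R); Q.append(np.r_[R.T@(o+r*d[v,u]/(r@M[:,2])-e),o[2]+(r*d[v,u]/(r@M[:,2]))[2]])
    Q=np.array(Q); Q=Q[(abs(Q[:,2]-29)<9)]; c=np.polyfit(Q[:,0],Q[:,2],1); k=abs(np.polyval(c,Q[:,0])-Q[:,2])<2.5; c=np.polyfit(Q[k,0],Q[k,2],1)
    return "n %d toolz at x=0 %.1f, x=45 %.1f tilt %.2f deg (neg=near end up)"%(k.sum(),c[1],np.polyval(c,45),np.degrees(c[0]))
def snap(n):
    s=sensors.read_state(); im,d=optics.grab_frame("wrist"); np.savez(n,p=im,d=d,e=s["eef_pos"],R=s["eef_rot"]); return dict(p=im,d=d,e=s["eef_pos"],R=s["eef_rot"])
E
python3 - <<'E'
from h import *
print(foot(np.load("pics/w2.npz"))); print(foot(snap("pics/w3.npz"))); print(loc(),sensors.read_state()["eef_rot"][:,2])
im,d=optics.grab_frame("scene"); k=im[120:230,205:325]; cv2.imwrite("pics/s3.png",cv2.resize(k,(654,600),interpolation=cv2.INTER_CUBIC)[:,:,::-1])
E
```

```text
n 230 toolz at x=0 28.5, x=45 28.4 tilt -0.18 deg (neg=near end up)
n 230 toolz at x=0 28.5, x=45 29.2 tilt 0.88 deg (neg=near end up)
t 26.5 gap 3.4 y 0.20 dz 2.15 | Fx -1.3 Fy 0.1 Fz -1.3 w 8.5 [-0.0216177   0.00304651 -0.99976167]
```

View pics/s3.png

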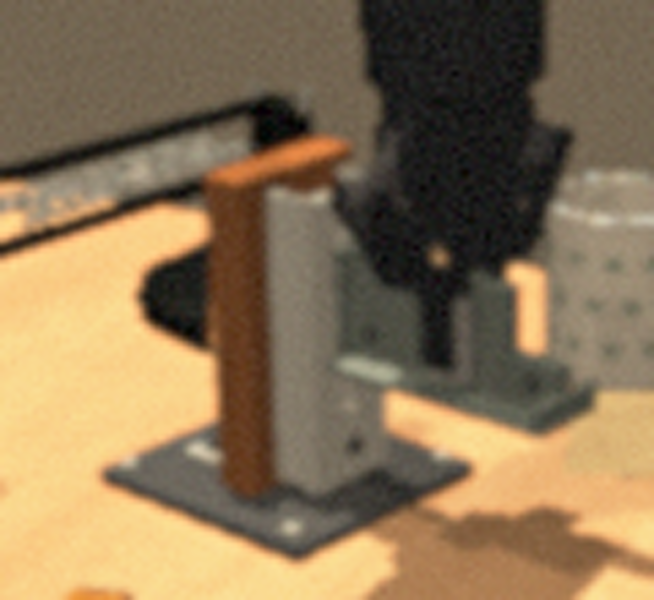

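The view shows the bracket seated level on the strip, but it rises freely to dz ≈ 2, so the catch has probably not locked. With `rot=None` the tool orientation drifted about 1.2° under load, and the bracket slipped 0.9° in the grip. I'll press again with the orientation commanded explicitly, tilt-compensated, and with full grip.

```bash
cat >> h.py <<'E'
from scipy.spatial.transform import Rotation as Ro
def rot(deg): return Ro.from_rotvec(SY*np.radians(deg)).as_matrix()@RS   # + = nose down
def tilt():
    z=sensors.read_state()["eef_rot"][:,2]; return np.degrees(np.arcsin(-z@SX))
E
python3 - <<'E'
from h import *
ctrl.gripper_to(0,120)
ctrl.move_l(pose(3.4,0,3.5),rot(.9),vel=10); ctrl.hold(.2); print(loc(),tilt())
ctrl.move_l(pose(3.0,0,3.5),rot(.9),vel=10); ctrl.hold(.1);print(loc(),tilt())
for z in np.arange(3,-5.1,-.5):
    ctrl.move_l(pose(3.1,0,z),rot(.9),vel=15); s=sensors.read_state(); print(z,loc(),"tilt %.2f"%tilt())
    if np.linalg.norm(s["force"])>20: break
print(foot(snap("pics/w4.npz")))
E
```

```text
t 27.2 gap 3.7 y 0.03 dz 3.21 | Fx -1.4 Fy 0.9 Fz -4.8 w 8.6 0.9458609007344706
t 27.6 gap 3.7 y 0.04 dz 3.25 | Fx -2.5 Fy 0.7 Fz -4.3 w 8.7 0.9875975427400007
3.0 t 27.8 gap 3.6 y -0.01 dz 2.81 | Fx -2.7 Fy 1.3 Fz -3.1 w 8.5 tilt 0.97
2.5 t 28.1 gap 3.4 y -0.01 dz 2.33 | Fx -3.6 Fy 0.1 Fz -4.1 w 8.3 tilt 0.93
2.0 t 28.3 gap 3.0 y 0.01 dz 1.88 | Fx -3.7 Fy 1.2 Fz -4.2 w 8.4 tilt 0.89
1.5 t 28.6 gap 2.8 y 0.03 dz 1.58 | Fx -2.4 Fy 0.5 Fz -4.6 w 8.4 tilt 0.86
1.0 t 28.8 gap 2.6 y -0.01 dz 1.27 | Fx -2.4 Fy 0.3 Fz -4.4 w 8.5 tilt 0.84
0.5 t 29.1 gap 2.6 y -0.01 dz 0.97 | Fx -1.5 Fy 0.6 Fz -0.7 w 8.5 tilt 0.83
0.0 t 29.3 gap 2.6 y 0.00 dz 0.48 | Fx -1.6 Fy 0.2 Fz -0.3 w 8.5 tilt 0.83
-0.5 t 29.6 gap 2.6 y 0.02 dz -0.07 | Fx -2.2 Fy 0.6 Fz 0.3 w 8.3 tilt 0.83
-1.0 t 29.8 gap 2.7 y 0.01 dz -0.26 | Fx -3.9 Fy -0.6 Fz 4.2 w 8.2 tilt 0.84
-1.5 t 30.1 gap 2.7 y 0.02 dz -0.40 | Fx -5.8 Fy -1.0 Fz 6.4 w 8.3 tilt 0.84
-2.0 t 30.3 gap 2.7 y 0.00 dz -0.49 | Fx -5.7 Fy -1.3 Fz 9.7 w 8.7 tilt 0.84
-2.5 t 30.6 gap 2.7 y 0.03 dz -0.56 | Fx -7.9 Fy -1.4 Fz 11.8 w 8.5 tilt 0.84
-3.0 t 30.8 gap 2.7 y 0.04 dz -0.65 | Fx -8.7 Fy -1.9 Fz 13.5 w 8.4 tilt 0.84
-3.5 t 31.1 gap 2.7 y 0.06 dz -0.73 | Fx -10.3 Fy -2.4 Fz 16.4 w 8.9 tilt 0.84
-4.0 t 31.3 gap 2.8 y 0.07 dz -0.85 | Fx -11.2 Fy -1.1 Fz 18.2 w 8.7 tilt 0.85
n 231 toolz at x=0 28.6, x=45 29.4 tilt 1.01 deg (neg=near end up)
```

This time there was no catch resistance from dz 2 to 0, then a firm stop at dz ≈ 0, and the bracket is level. So the nib was already past the catch after the first press, and it is home. I'll unload, release, retreat up and check.

```bash
python3 - <<'E'
from h import *
for z in(-2.5,-1.2,-.8): ctrl.move_l(pose(2.8,0,z),rot(.9),vel=15); print(loc())
ctrl.gripper_to(30); ctrl.hold(.3); print(loc()); ctrl.gripper_to(85)
ctrl.move_l(pose(3,0,80),rot(.9),vel=120); ctrl.move_l(pose(60,0,180),RS,vel=150); ctrl.hold(.2); print(loc())
f=snap("pics/w5.npz"); im=f["p"]
sc,_=optics.grab_frame("scene"); k=cv2.resize(sc[120:230,205:325],(436,400),interpolation=cv2.INTER_CUBIC); w=cv2.resize(im[160:360,190:380],(364,400))
cv2.imwrite("pics/s4.png",np.hstack([k,w])[:,:,::-1])
E
```

```text
t 31.6 gap 2.7 y 0.05 dz -0.55 | Fx -8.3 Fy -1.5 Fz 11.8 w 8.5
t 31.9 gap 2.6 y 0.05 dz -0.33 | Fx -6.2 Fy -2.0 Fz 8.1 w 8.4
t 32.1 gap 2.7 y 0.03 dz -0.32 | Fx -4.4 Fy -0.2 Fz 7.5 w 8.3
t 32.8 gap 2.7 y -0.01 dz -0.85 | Fx 0.1 Fy -0.0 Fz -0.2 w 30.4
t 35.3 gap 60.2 y -0.19 dz 178.66 | Fx 0.0 Fy -1.2 Fz 0.4 w 85.1
```

View pics/s4.png

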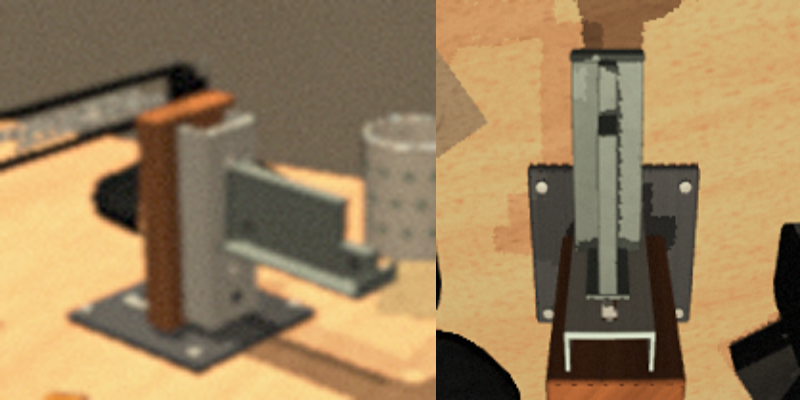

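The bracket hangs by itself. I'll check its droop and height from the wrist depth: the web top is at column ≈279, rows 232–300.

```bash
python3 - <<'E'
from h import *
f=np.load("pics/w5.npz");d,e,R=f["d"],f["e"],f["R"];M=R@cam("wrist")["T_tool_cam"][:3,:3]
def w3(u,v): o,r=wray((u,v),e,R); return o+r*d[v,u]/(r@M[:,2])
for nm,us,vs in(("web top",(278,279,280),range(232,302,3)),("foot",(264,265,290,291),range(195,275,4))):
    Q=np.array([w3(u,v) for v in vs for u in us]); x=(Q-FR)@SX; c=np.polyfit(x,Q[:,2],1)
    k=abs(np.polyval(c,x)-Q[:,2])<4; c=np.polyfit(x[k],Q[k,2],1); y=np.polyfit(x[k],((Q-FR)@SY)[k],1)
    print(nm,k.sum(),len(k),"x %.0f..%.0f"%(x[k].min(),x[k].max()),"z at face %.1f"%np.polyval(c,0),"droop deg %.2f"%np.degrees(np.arctan(c[0])),"yaw %.2f"%np.degrees(np.arctan(y[0])),"y0 %.1f"%y[1])
E
```

```text
web top 9 72 x -52..-45 z at face 123.4 droop deg 1.33 yaw -0.09 y0 -1.3
foot 80 80 x -110..-20 z at face 73.6 droop deg 1.65 yaw -0.07 y0 -3.0
```

The foot top at the face is at 73.6 mm (73 expected at home), droop is 1.7° and yaw about 0, so it is locked home. Handing in.

```bash
python3 -c "
from plant import ctrl
print(ctrl.finish_job())"
```

```text
the job is handed in; nothing more can be done
None
```

The bracket hangs by itself in the top two slots, and the job is handed in. It measured 0.6 mm from home height with 1.7° droop; the wrist force during pressing peaked near 28 N, and the tape and battery were never approached.

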